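# Check the cup warmer with the contact thermometer

### The arm

A 6-joint arm with a two-finger parallel gripper is mounted at the origin on the work surface. World frame = base frame: x ahead of the robot, y to its left, z up, the work surface at z = 0. Lengths are in m, angles in rad, forces in N, time in s.
With the tool pointing down it reaches from about 0.375 to 0.9 m from the base axis. Payload 3.1 kg.
Tool frame: the origin (TCP) lies between the finger pads; the fingertips stand 8 mm ahead of it and the grasp point (between the pads) lies 11 mm behind it (manip.tip_extent is the distance from the TCP to the fingertips, in m); z points along the fingers, x is the direction in which the jaws open and shut, and the axes are right-handed (so a half turn about z gives the same grasp; the last joint's range is limited). The gripper opens to 85 mm and grips with 20 to 120 N. Pads are 22 mm wide; open, the fingers measure 114 mm over their backs; the gripper's body (76 mm by 85 mm) begins 54 mm behind the grasp point. The pads swing forward as they close: fully open they stand 13 mm farther back than shut.
Start: joints at [-1.389, 0.527, 1.433, -0, 1.181, -0.178], TCP at [0.22, -0.585, 0.205] pointing down, gripper open.
Joint ranges: [-3.08, 3.08], [-0.75, 2.2], [0.22, 2.44], [-1.43, 4.57], [0, 2.65], [-2.85, 2.85]. Speed limits (rad/s): [2.79, 2.79, 3.14, 3.14, 3.14, 3.14].

### API

Orientations are given as a unit quaternion [x, y, z, w].
In Python, from station import manip gives the robot as it stands.
- The arm moves only by the tool move_arm, never from a script. Its argument "deltas" is a list that holds one entry, the list of rows, each a list of 4 numbers: the shift along the tool's x, y, z in m, then the turn about the tool's z in degrees. A call has 1 to 20 rows; each row is the pose to reach, as a shift and turn from the pose measured when the call began, along the tool's axes at that moment; what a row does not reach only later rows make up. A row lasts 1/12 s, in which the tool goes at most 41.7 mm and 7.16 degrees, less where a joint would pass 70% of its speed; a pose out of reach is approached as far as the arm can. A call with a gripper value outside its range is refused whole. "gripper" is the opening, from 0 (shut) to 1 (fully open), set as the call begins (left out, the last holds). The fingers move at their own pace and stop on an object; "squeeze" is the grip in N (left out, the last holds). Time passes only in rows, so rows that repeat a pose let the fingers close. It gives the time, the measured TCP pose, the force and the opening at its end, in the units of the state.
- manip.sense(): the state, without advancing time (a new reading comes with each control period).
- manip.snapshot(name): name is "scene" or "top" or "wrist"; returns a dict with "img" (400x640x3 uint8, red, green, blue), "vertical_fov" (degrees; the focal length in pixels is half the picture's height over the tangent of half this angle, whatever the lens; pixels are square), "cx", "cy" (the principal point, pixels), "D" ([k1, k2, p1, p2, k3] as OpenCV has them; the pictures are not rectified), "origin" and "orientation" of the camera in the world. Camera axes: x right, y down, z forward; pixel columns grow to the right and rows downward; lengths in m; the calibration is good to about 2 mm. A picture is of the moment at which its call begins. There is no depth.
- manip.sign_off(): hands the job in, once; it reports no verdict.
The state is a dict: "t": time; "q": joint angles; "qd": joint speeds; "tau": joint torques, N m; "tcp_pos": TCP position; "tool_rot": TCP orientation; "force": force on the tool from outside, world axes, zero at the start; "ft_torque": the same for the moment, N m; "finger_gap": opening from 0.0 (shut) to 1.0 (fully open).
Only numpy, scipy, OpenCV 4.12 (cv2) and the standard library are available. Lean on these libraries where they do the work, as an engineer would, in place of code of your own. Each camera call takes 0.05 s, during which the arm holds its last target.

### The job

The cup warmer only heats with its drip drawer shut, so first push the open drawer fully home until it clicks into its detent. Then take the contact thermometer out of its wooden stand and hold it upright with its foot inside the ring engraved on the warmer's steel plate, pressing lightly so that the sprung foot is about half pushed in, never hard. Finish while still holding it there in the gripper, and leave the mug, jug and canister where they are.

Things in the scene. Friction and masses are not known exactly. Their poses are not given: they have to be found in the camera images.
- warmer: white cup warmer, a box 170 (its x) by 200 (its y) by 70 mm high, fixed to the ledge. A flat round steel plate of 150 mm diameter lies centred on it, plate top at z = 74 mm. Origin: centre of its underside on the ledge. Its x axis points level from the drawer front to its back, z up. The drip drawer is in the -x face. Above and in front of it there is nothing
- spot (a point): centre, on the top surface of the steel plate, of the engraved ring (a thin dark circle, 24 mm inside and 28 mm outside diameter), at [15, -30, 74] mm in the warmer's frame, same axes as the warmer
- drawer_face (a point): centre of the outer face of the drawer's flat front panel (196 wide, 52 high, 10 mm thick, from 10 to 62 mm above the ledge; a shallow dark grip strip near the top edge is flush). Axes as the warmer's: the face looks to -x, push it along +x. With the drawer home the face stands 10 mm proud of the warmer's box
- drawer (a joint): how far the drip drawer is open, m: 0 is fully home (hard stop), 0.10 fully out. It slides with about 1 N of friction; from about 9 mm down to 4 mm it climbs over a sprung detent (about 5 N in all when pushed slowly, more when pushed fast), and once over it the detent draws it in to about 0; it counts as home under 3 mm
- stand: light wooden block 60 x 60 mm, 85 mm high, fixed to the ledge, with an upright through hole of 17 mm diameter in its middle that holds the thermometer. Origin: centre of its underside
- probe: the contact thermometer, about 90 g, stands upright in the wooden stand. Grey plastic handle, 26 (its x) by 22 (its y) by 50 mm (its z), with a small window on top; a steel stem of 10 mm diameter goes down from it and ends in a sprung foot. Origin: centre of the handle's underside, which rests on the top of the stand; z up along the handle (handle from z = 0 to 50 mm), so the handle's middle is at z = 25 mm. It is drawn by lifting 75 mm or more
- foot_face (a point): centre of the lower face of the thermometer's sprung foot, a flat steel disc of 10 mm diameter and 4 mm thick; it lies 70 mm below the underside of the handle when the spring is free
- foot (a joint): how far the sprung foot is pushed in towards the handle, m: 0 free, 0.012 bottomed out. Pushing takes 0.7 N to start plus 0.35 N per mm: about 2.8 N half in (6 mm), 4.9 N at the bottom
- mug: clear glass mug, 80 mm diameter, 95 mm high, handle on one side; origin: centre of its underside. Bystander
- jug: stainless steel milk jug, 84 mm diameter, 95 mm high, with a handle; origin: centre of its underside. Bystander
- canister: coffee canister with clip-on lid, 106 mm diameter, 135 mm high; origin: centre of its underside. Bystander
- frother: milk frother, black upright body 110 mm diameter at the foot, about 185 mm high with the press button on its top, fixed; origin: centre of its underside. Bystander
There are look-alikes about, which are no part of the job. Of the things that look like the probe, the largest one is meant.

How it is judged:
On the way, in this order (a step that is already met when the one before it is completed fails the run):
1. the drawer is home in its detent (value of joint drawer below 0.003 m), for 0.2 s.
2. the thermometer is lifted out of its stand in the gripper (height (world z) of foot_face above 0.088 m and contact force between the fingers and probe above 1 N), for 0.1 s.
3. its foot presses lightly inside the ring (horizontal distance between foot_face and spot below 0.008 m and value of joint foot above 0.002 m and contact force between probe and warmer above 0.8 N), for 0.2 s.
At the end, for the whole second after the job is handed in: For the last second: drawer under 3 mm open; thermometer held still in the fingers, within 9 degrees of upright, foot centre within 8 mm of the ring's centre, foot pushed in 2 to 10 mm of its 12 mm, pressing on the warmer's plate with 0.8 to 6 N (all of step 3 and value of joint drawer below 0.003 m and distance between foot_face and spot below 0.009 m and value of joint foot below 0.01 m and contact force between probe and warmer below 6 N and angle between probe's own z axis and vertical below 0.16 rad and contact force between the fingers and probe above 1 N and linear speed of probe below 0.02 m/s); the arm keeps its last pose, push and grip.
It fails at once if the thermometer is pressed hard on the warmer (over 12 N) (contact force between probe and warmer above 12 N).
It fails at once if the mug is moved more than 30 mm (distance of mug from where it was at the start of the episode above 0.03 m).
It fails at once if the jug is moved more than 30 mm (distance of jug from where it was at the start of the episode above 0.03 m).
It fails at once if the canister is moved more than 30 mm (distance of canister from where it was at the start of the episode above 0.03 m).
It also fails if it takes over 54 s, if anything falls off the work surface, if the arm or the gripper's body presses on something with over 40 N, if the wrist force passes 120 N, or if a joint passes its speed limit or range.

## Working session

There is one attempt and no reset: what is moved stays moved. The work goes in short steps, Python scripts to look and compute and a tool call to move; the robot and the scene stay as the last step left them, time stands still between calls to the robot, and variables do not carry over. Pictures are saved under pics/ and viewed, and the job is handed in when it is done.

Besides the shell and the picture viewer there is one more tool, called after "Emit:" as name(argument=value, ...) on one line, values as JSON. move_arm: Moves the arm, as the interface text tells. Its arguments: {"type":"object","properties":{"deltas":{"type":"array"},"gripper":{"type":"number"},"squeeze":{"type":"number"}},"required":["deltas"]}

```bash
mkdir -p pics; cat > h.py <<'E'
import numpy as np, cv2
from scipy.spatial.transform import Rotation as R
from station import manip
def K(s):
    f=s["img"].shape[0]/2/np.tan(np.radians(s["vertical_fov"])/2)
    return np.array([[f,0,s["cx"]],[0,f,s["cy"]],[0,0,1.]])
def snap(n,fn):
    s=manip.snapshot(n); cv2.imwrite("pics/"+fn+".png",s["img"][:,:,::-1]); np.save("pics/"+fn+".npy",s,allow_pickle=True); return s
def load(fn): return np.load("pics/"+fn+".npy",allow_pickle=True).item()
def ray(s,uv):
    p=cv2.undistortPoints(np.array(uv,float).reshape(-1,1,2),K(s),np.array(s["D"],float)).reshape(-1,2)
    d=np.c_[p,np.ones(len(p))]; d=R.from_quat(s["orientation"]).apply(d); return np.array(s["origin"]),d
def onz(s,uv,z):
    o,d=ray(s,uv); return o+d*((z-o[2])/d[:,2])[:,None]
def proj(s,P):
    r=R.from_quat(s["orientation"]); P=np.array(P,float).reshape(-1,3)
    c=r.inv().apply(P-np.array(s["origin"]))
    return cv2.projectPoints(c,np.zeros(3),np.zeros(3),K(s),np.array(s["D"],float))[0].reshape(-1,2)
E
python3 - <<'E'
from h import *
np.set_printoptions(precision=4,suppress=True)
for n in("scene","top","wrist"):
    s=snap(n,n+"0"); print(n,s["origin"],s["orientation"],s["vertical_fov"],s["D"])
print(manip.sense()); print(manip.tip_extent)
E
```

```text
scene [1.2823 0.1434 0.6812] [ 0.5991  0.6767 -0.3178 -0.2864] 55.519381973405196 [0.0235 0.     0.     0.     0.    ]
top [0.5053 0.068  1.1877] [ 0.7148 -0.6982  0.0353 -0.0179] 46.26845847523397 [-0.1275  0.      0.      0.      0.    ]
wrist [ 0.2926 -0.5579  0.3738] [ 0.8123 -0.5624 -0.0885  0.1268] 62.00460924388019 [-0.0022  0.      0.      0.      0.    ]
{'t': 0.15, 'q': array([-1.3895,  0.5283,  1.4336, -0.    ,  1.1814, -0.1785]), 'qd': array([ 0.    , -0.0036, -0.0028, -0.0004,  0.0026,  0.0009]), 'tau': array([ -0.0001, -44.2745, -17.8276,  -0.0002,   0.0056,  -0.    ]), 'tcp_pos': array([ 0.22  , -0.5844,  0.2046]), 'tool_rot': array([ 0.8222, -0.5692, -0.0006, -0.0006]), 'force': array([ 0.696, -0.443,  0.166]), 'ft_torque': array([ 0.0016,  0.0272, -0.0492]), 'finger_gap': 0.9999006744193432}
0.008
```

View pics/scene0.png

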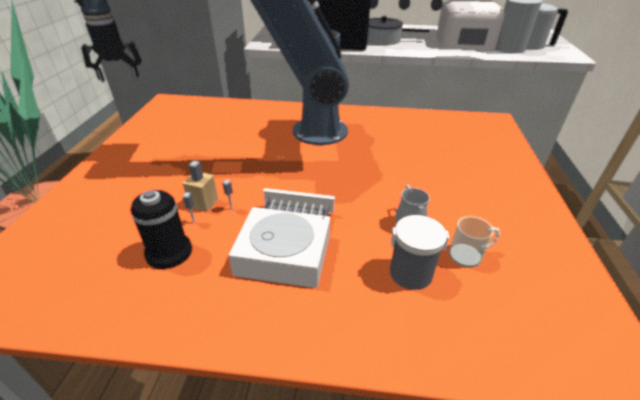

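View pics/top0.png

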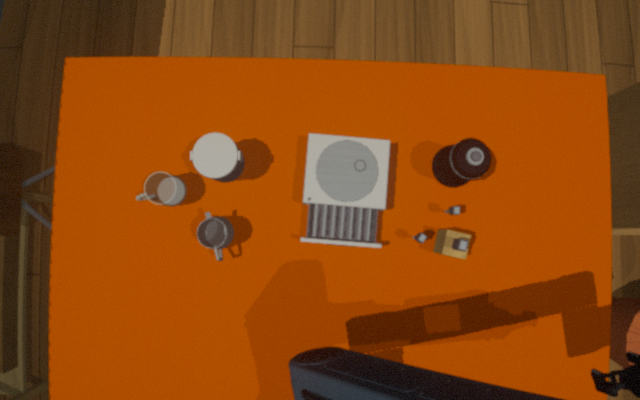

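View pics/wrist0.png

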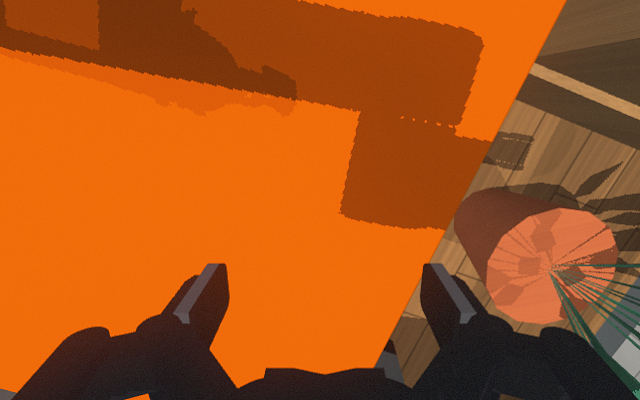

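```bash
python3 - <<'E'
from h import *
t=load("top0")["img"][:,:,::-1]; s=load("scene0")["img"][:,:,::-1]
a=cv2.resize(t[120:260,290:490],None,fx=4,fy=4,interpolation=cv2.INTER_CUBIC)
b=cv2.resize(s[150:290,130:340],None,fx=3.8,fy=3.8,interpolation=cv2.INTER_CUBIC)
cv2.imwrite("pics/ct.png",a);cv2.imwrite("pics/cs.png",b)
E
```

```text
(no output)
```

View pics/ct.png

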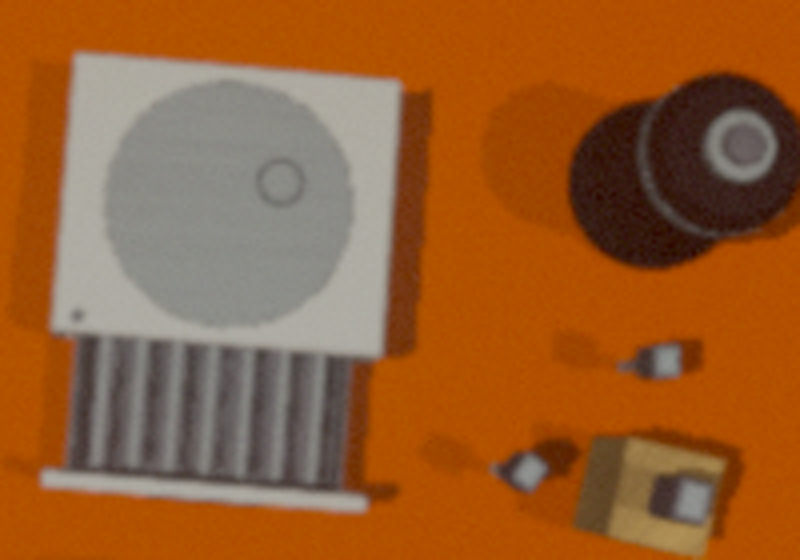

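View pics/cs.png

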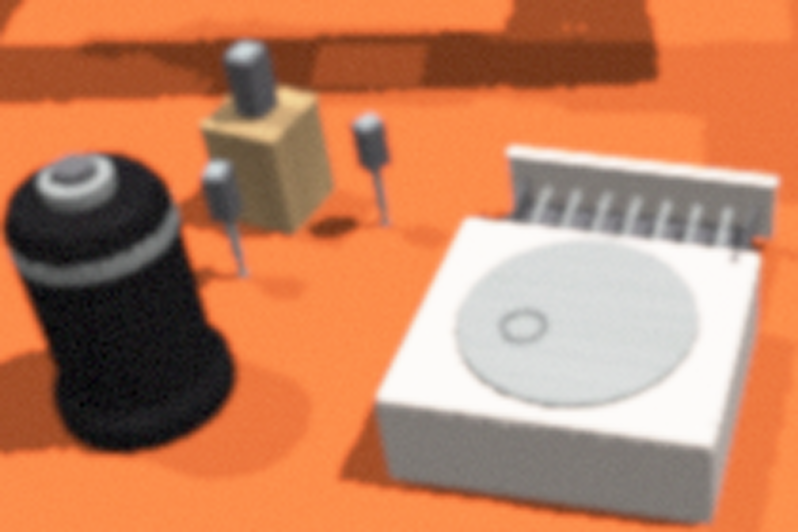

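The frame shows three candidates. The thermometer in the wooden stand is at top (461,244). Two smaller free-standing look-alikes are at (421,238) and (456,210). The close crop shows that the one in the stand is the largest, so I'm taking that one. Next I'll measure.

```bash
python3 - <<'E'
from h import *
np.set_printoptions(precision=4,suppress=True)
t=load("top0"); S=load("scene0")
c=lambda x,y:(290+(x+.5)/4-.5,120+(y+.5)/4-.5)
print("warm corners",onz(t,[c(76,53),c(402,82),c(382,358),c(52,332)],.070)[:,:2])
print("ring",onz(t,[c(281,182)],.074),"plate c",onz(t,[c(229,204)],.074))
print("drawer front outer top edge ends",onz(t,[c(41,487),c(367,512)],.062))
print("stand top corners",onz(t,[c(628,438),c(727,458),c(706,556),c(606,528)],.085))
# fine: probe top colour mask
a=t["img"].astype(int)
sub=a[215:265,425:480]
hsv=cv2.cvtColor(t["img"],cv2.COLOR_RGB2HSV)
m=((hsv[...,1]<90)&(hsv[...,2]>110)).astype(np.uint8)
n,l,st,ce=cv2.connectedComponentsWithStats(m)
for i in range(1,n):
    if 15<st[i,4]<20000 and 290<ce[i,0]<490 and 100<ce[i,1]<270: print(st[i],ce[i])
d=lambda x,y:(130+(x+.5)/3.8-.5,150+(y+.5)/3.8-.5)
print("scene: ring",onz(S,[d(523,326)],.074),"corners far? ",onz(S,[d(380,403),d(714,440),d(758,255),d(468,219)],.07)[:,:2])
print("scene probe top",onz(S,[d(247,50)],.135))
print("scene stand top corners",onz(S,[d(203,124),d(291,146),d(317,95)],.085))
print("drawer edge scene",onz(S,[d(508,150),d(777,180)],.062))
E
```

```text
warm corners [[ 0.7357  0.0773]
 [ 0.7236 -0.1214]
 [ 0.5553 -0.1109]
 [ 0.5663  0.0874]]
ring [[ 0.6596 -0.0479  0.074 ]] plate c [[ 0.6455 -0.0167  0.074 ]]
drawer front outer top edge ends [[ 0.4736  0.0918  0.062 ]
 [ 0.4627 -0.1045  0.062 ]]
stand top corners [[ 0.5101 -0.2577  0.085 ]
 [ 0.4991 -0.3189  0.085 ]
 [ 0.4403 -0.3064  0.085 ]
 [ 0.4563 -0.2448  0.085 ]]
[ 303  133   87  108 6596] [345.6801 177.173 ]
[467 148  17  17 123] [474.3659 156.1626]
[454 206   6   8  46] [456.5    209.6522]
[419 234   7   9  40] [422.05 237.85]
[300 237  82  11 373] [340.7882 242.1743]
[459 240   9  11  74] [463.0811 245.2973]
scene: ring [[ 0.6596 -0.0473  0.074 ]] corners far?  [[ 0.7289 -0.1159]
 [ 0.7335  0.079 ]
 [ 0.5708  0.0879]
 [ 0.5584 -0.108 ]]
scene probe top [[ 0.4736 -0.2794  0.135 ]]
scene stand top corners [[ 0.4962 -0.3132  0.085 ]
 [ 0.5135 -0.2431  0.085 ]
 [ 0.4509 -0.2461  0.085 ]]
drawer edge scene [[ 0.4686 -0.1026  0.062 ]
 [ 0.4793  0.0925  0.062 ]]
```

```bash
cat >> h.py <<'E'
def go(p,yaw=None,st=None):
    """yaw = world angle of tool x in deg"""
    st=st or manip.sense(); r=R.from_quat(st["tool_rot"]); d=r.inv().apply(np.array(p)-st["tcp_pos"])
    x=r.apply([1,0,0]); y0=np.degrees(np.arctan2(x[1],x[0])); t=0 if yaw is None else -((yaw-y0+180)%360-180)
    print("tool delta mm",np.round(d*1000,1),"turn",round(t,1),"| tcp",np.round(st["tcp_pos"],4),"yaw",round(y0,2),"tilt",np.round(np.degrees(np.arccos(-r.apply([0,0,1])[2])),2),"F",np.round(st["force"],2),"gap",round(st["finger_gap"],3),"t",st["t"])
E
python3 - <<'E'
from h import *
go([.425,-.0035,.205],-93.5); go([.425,-.0035,.040],-93.5)
E
```

```text
tool delta mm [-4.715e+02 -3.964e+02  4.000e-01] turn 24.1 | tcp [ 0.22   -0.5844  0.2046] yaw -69.39 tilt 0.09 F [ 0.7  -0.44  0.17] gap 1.0 t 0.15
tool delta mm [-471.2 -396.4  165.4] turn 24.1 | tcp [ 0.22   -0.5844  0.2046] yaw -69.39 tilt 0.09 F [ 0.7  -0.44  0.17] gap 1.0 t 0.15
```

Emit:
move_arm(deltas=[[[-0.02,-0.017,0,3],[-0.05,-0.042,0,8],[-0.08,-0.067,0,14],[-0.11,-0.092,0,20],[-0.14,-0.118,0,24],[-0.17,-0.143,0,24],[-0.2,-0.168,0,24],[-0.23,-0.193,0,24],[-0.26,-0.219,0,24],[-0.29,-0.244,0,24],[-0.32,-0.269,0,24],[-0.35,-0.294,0,24],[-0.38,-0.319,0,24],[-0.41,-0.345,0,24],[-0.44,-0.37,0,24],[-0.46,-0.387,0,24],[-0.471,-0.396,0,24],[-0.471,-0.396,0.03,24],[-0.471,-0.396,0.06,24],[-0.471,-0.396,0.075,24]]], gripper=0, squeeze=25)

```text
t: 1.82
tcp_pos: [0.4234, -0.003, 0.1285]
tool_rot: [-0.686, 0.727, 0.002, -0.0]
force: [-0.4, 0.3, -0.3]
finger_gap: -0.002
```

```bash
python3 - <<'E'
from h import *
go([.425,-.0035,.040],-93.5); snap("wrist","w1"); snap("top","t1")
E
```

```text
tool delta mm [ 0.6 -1.9 88.5] turn 0.2 | tcp [ 0.4234 -0.003   0.1285] yaw -93.3 tilt 0.23 F [-0.35  0.34 -0.29] gap -0.002 t 1.8167
```

View pics/w1.png

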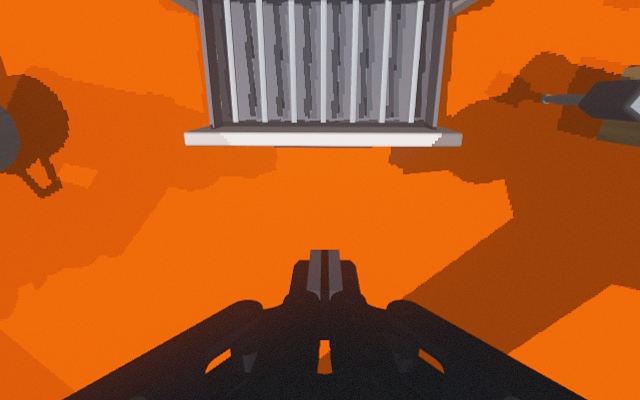

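The wrist picture shows the drawer front (pixels 184–462 at row 140) centred ahead of the shut fingers (column 324). I'll descend and push.

Emit:
move_arm(deltas=[[[0,0,0.03,0],[0,0,0.06,0],[0,0,0.08,0],[0,0,0.088,0],[0,-0.003,0.088,0],[0,-0.01,0.088,0],[0,-0.016,0.088,0],[0,-0.022,0.088,0],[0,-0.028,0.088,0],[0,-0.034,0.088,0],[0,-0.04,0.088,0],[0,-0.046,0.088,0],[0,-0.052,0.088,0],[0,-0.058,0.088,0],[0,-0.064,0.088,0],[0,-0.07,0.088,0],[0,-0.076,0.088,0],[0,-0.082,0.088,0],[0,-0.087,0.088,0],[0,-0.09,0.088,0]]])

```text
t: 3.58
tcp_pos: [0.5128, -0.0083, 0.0397]
tool_rot: [-0.686, 0.728, 0.003, -0.001]
force: [0.4, -0.3, -0.2]
finger_gap: -0.001
```

```bash
python3 - <<'E'
from h import *
go([.5385,-.0105,.040],-93.5); snap("wrist","w2"); snap("scene","s2")
E
```

```text
tool delta mm [  0.7 -25.8  -0.4] turn 0.1 | tcp [ 0.5128 -0.0083  0.0397] yaw -93.36 tilt 0.38 F [ 0.42 -0.32 -0.25] gap -0.001 t 3.5833
```

View pics/w2.png

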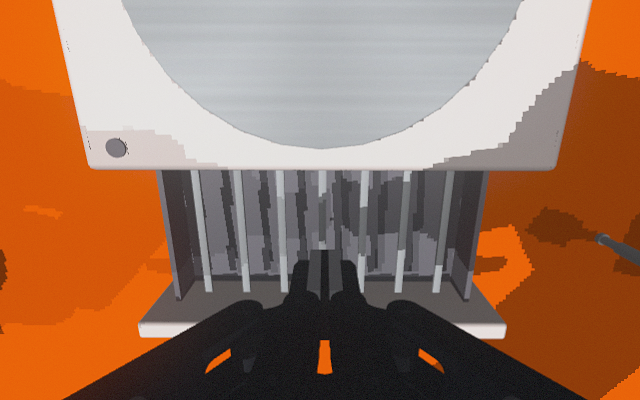

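```bash
python3 - <<'E'
from h import *
np.set_printoptions(precision=4,suppress=True)
s=load("w2"); print(s["origin"]); print(onz(s,[(139,322),(505,324),(139,337),(505,337)],.062)); print(onz(s,[(90,166),(558,168)],.07))
print("tip proj",proj(s,[[.5128,-.0083,.032],[.5128,-.0083,.04]]))
a=load("s2")["img"][:,:,::-1];cv2.imwrite("pics/cs2.png",cv2.resize(a[130:290,180:380],None,fx=4,fy=3.7,interpolation=cv2.INTER_CUBIC))
E
```

```text
[ 0.5913 -0.0143  0.2086]
[[ 0.4826  0.0901  0.062 ]
 [ 0.4703 -0.1022  0.062 ]
 [ 0.4731  0.0924  0.062 ]
 [ 0.4619 -0.1032  0.062 ]]
[[ 0.5678  0.0869  0.07  ]
 [ 0.5553 -0.1112  0.07  ]]
tip proj [[322.4649 236.2424]
 [322.3652 242.1395]]
```

View pics/cs2.png

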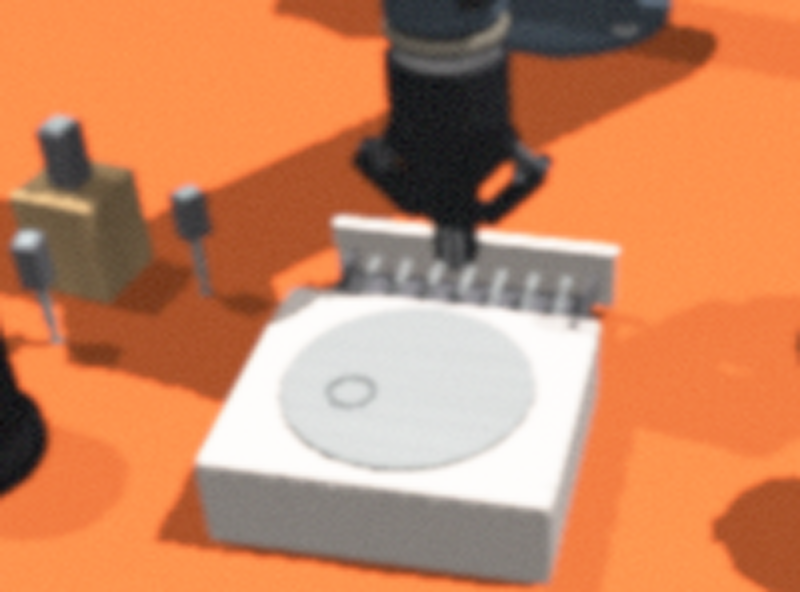

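The fingers ended up behind the drawer panel, in the tray. The descent lagged and they went over the top edge. The drawer hasn't moved. I'll lift, back out, descend fully, check, then push.

Emit:
move_arm(deltas=[[[0,0,-0.02,0],[0,0,-0.045,0],[0,0,-0.065,0],[0,0,-0.075,0],[0,0,-0.075,0],[0,0.03,-0.075,0],[0,0.06,-0.075,0],[0,0.085,-0.075,0],[0,0.095,-0.075,0],[0,0.095,-0.075,0],[0,0.095,-0.05,0],[0,0.095,-0.02,0],[0,0.095,0.0,0],[0,0.095,0.0,0],[0,0.095,0.0,0]]])

```text
t: 4.93
tcp_pos: [0.4188, -0.003, 0.0393]
tool_rot: [-0.686, 0.728, 0.004, -0.001]
force: [0.0, -0.5, 0.4]
finger_gap: -0.004
```

```bash
python3 - <<'E'
from h import *
go([.5385,-.0105,.040],-93.5); snap("wrist","w3")
E
```

```text
tool delta mm [   0.5 -119.9   -1.6] turn 0.1 | tcp [ 0.4188 -0.003   0.0393] yaw -93.37 tilt 0.45 F [ 0.01 -0.5   0.39] gap -0.004 t 4.9333
```

View pics/w3.png

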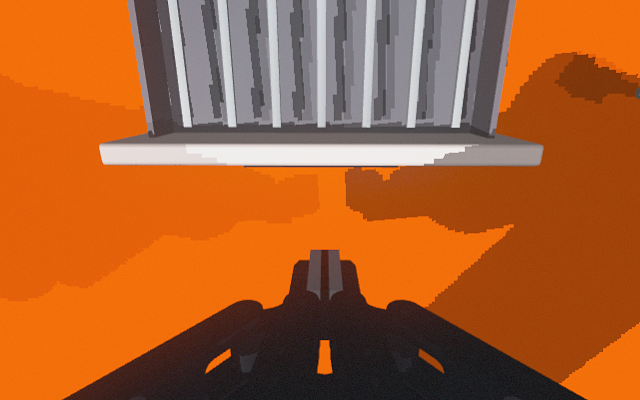

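Now the shut fingers (tips at row 250) are in front of the panel (its outer edge at row 165). I'll push slowly at this height and check partway.

Emit:
move_arm(deltas=[[[0,-0.005,0,0],[0,-0.012,0,0],[0,-0.02,0,0],[0,-0.027,0,0],[0,-0.033,0,0],[0,-0.038,0,0],[0,-0.043,0,0],[0,-0.049,0,0],[0,-0.055,0,0],[0,-0.06,0,0],[0,-0.06,0,0]]])

```text
t: 5.9
tcp_pos: [0.4808, -0.007, 0.0399]
tool_rot: [-0.686, 0.728, 0.002, -0.0]
force: [0.3, -0.1, -0.1]
finger_gap: -0.0
```

```bash
python3 - <<'E'
from h import *
go([.5385,-.0105,.040],-93.5); snap("wrist","w4")
E
```

```text
tool delta mm [  0.2 -57.8  -0.3] turn 0.1 | tcp [ 0.4808 -0.007   0.0399] yaw -93.36 tilt 0.23 F [ 0.33 -0.06 -0.12] gap -0.0 t 5.9
```

View pics/w4.png

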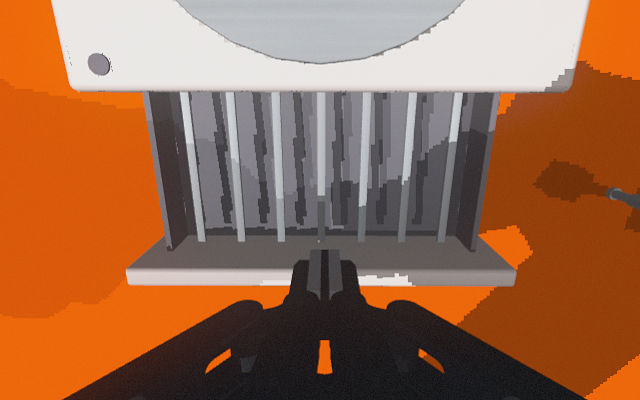

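```bash
python3 - <<'E'
from h import *
np.set_printoptions(precision=4,suppress=True)
for n,r in(("w3",(100,143,543,145,100,163,543,163)),("w4",(127,268,516,270,129,285,514,285))):
    s=load(n); r=np.array(r).reshape(-1,2); print(s["origin"]); print(onz(s,r[:2],.062)); print(onz(s,r[2:],.062)) ; print(onz(s,r[2:],.010))
s=load("s2"); u=proj(s,[[.5128,-.0083,.032],[.5128,-.0083,.062],[.47,-.006,.062],[.47,-.006,.03]]); print((u-[180,130])*[4,3.7])
snap("scene","s4");snap("top","t4")
a=load("s4")["img"][:,:,::-1];cv2.imwrite("pics/cs4.png",cv2.resize(a[130:240,230:360],None,fx=6,fy=5.4,interpolation=cv2.INTER_CUBIC))
a=load("t4")["img"][:,:,::-1];cv2.imwrite("pics/ct4.png",cv2.resize(a[150:260,280:420],None,fx=5.5,fy=5.4,interpolation=cv2.INTER_CUBIC))
E
```

```text
[ 0.4974 -0.009   0.208 ]
[[ 0.4823  0.0904  0.062 ]
 [ 0.4701 -0.1029  0.062 ]]
[[ 0.4736  0.0928  0.062 ]
 [ 0.462  -0.1041  0.062 ]]
[[ 0.4651  0.1291  0.01  ]
 [ 0.4494 -0.1379  0.01  ]]
[ 0.5588 -0.0128  0.2089]
[[ 0.4825  0.0901  0.062 ]
 [ 0.4701 -0.1028  0.062 ]]
[[ 0.4729  0.0914  0.062 ]
 [ 0.4616 -0.1029  0.062 ]]
[[ 0.4425  0.1283  0.01  ]
 [ 0.4272 -0.1347  0.01  ]]
[[460.2885 298.0891]
 [458.7661 265.5289]
 [472.6909 229.7962]
 [473.9954 264.0954]]
```

View pics/cs4.png

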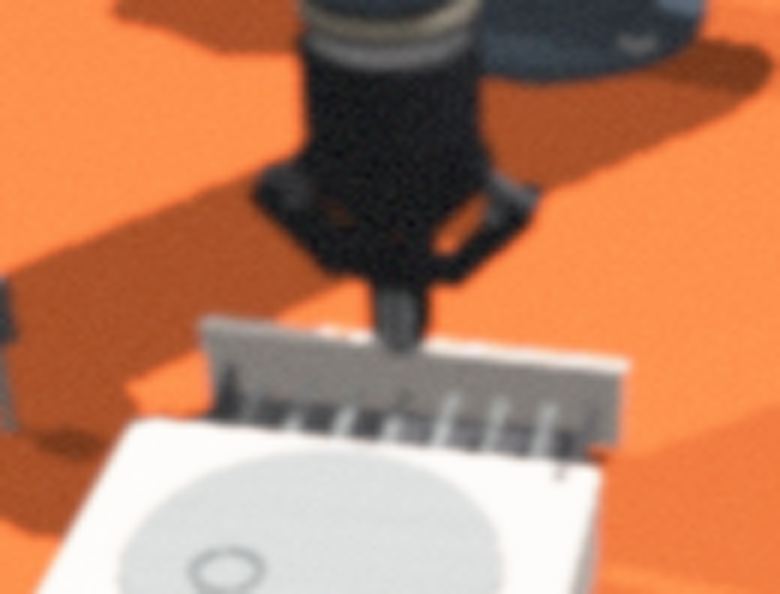

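View pics/ct4.png

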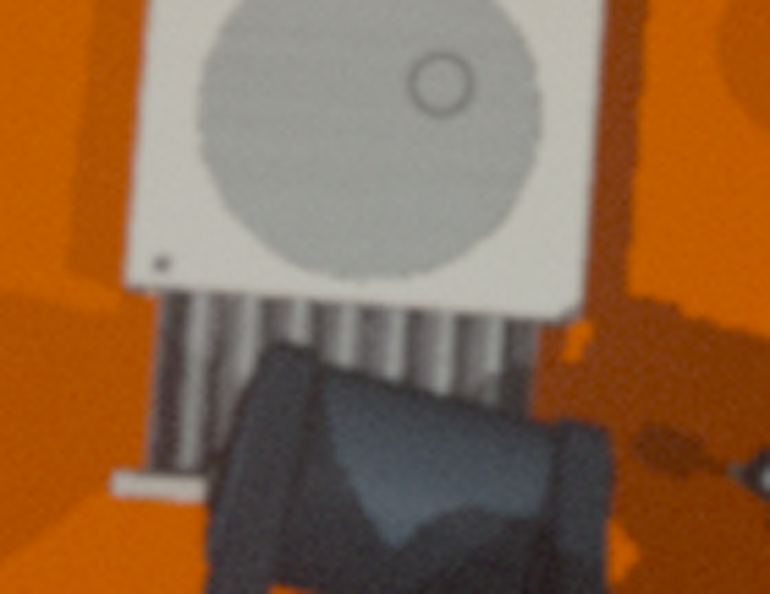

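```bash
python3 - <<'E'
from h import *
np.set_printoptions(precision=4,suppress=True)
x=R.from_euler('z',0)
for n,tcp in(("w4",[.4808,-.007,.0399]),("w3",[.4188,-.003,.0393])):
    s=load(n)
    for off in(0,.011):
      for dz in(-.008,0,.01,.02,.03,.04): print(n,off,dz,proj(s,[[tcp[0]+off,tcp[1],tcp[2]+dz]])[0])
# scene: tip pixel
s=load("s4"); uv=[(230+400/6,130+348/5.4)]
print("scene tip on plane x: ", [ (o+d[0]*((X-o[0])/d[0][0])) for X in(.48,.492) for o,d in [ray(s,uv)]])
s=load("s2"); uv=[(180+455/4,130+264/3.7)]
print("scene2 tip: ", [ (o+d[0]*((X-o[0])/d[0][0])) for X in(.513,.524) for o,d in [ray(s,uv)]])
E
```

```text
w4 0 -0.008 [322.5904 236.0913]
w4 0 0 [322.5034 241.9395]
w4 0 0.01 [322.3841 249.9632]
w4 0 0.02 [322.2511 258.9067]
w4 0 0.03 [322.1019 268.9378]
w4 0 0.04 [321.9334 280.2675]
w4 0.011 -0.008 [321.4203 218.3195]
w4 0.011 0 [321.2827 223.5322]
w4 0.011 0.01 [321.0935 230.6965]
w4 0.011 0.02 [320.8821 238.6996]
w4 0.011 0.03 [320.6445 247.6976]
w4 0.011 0.04 [320.3753 257.8883]
w3 0 -0.008 [322.5001 236.004 ]
w3 0 0 [322.398  241.8997]
w3 0 0.01 [322.2579 249.9874]
w3 0 0.02 [322.1017 259.0008]
w3 0 0.03 [321.9266 269.1084]
w3 0 0.04 [321.7289 280.5222]
w3 0.011 -0.008 [321.3244 218.2589]
w3 0.011 0 [321.1711 223.5232]
w3 0.011 0.01 [320.9604 230.7577]
w3 0.011 0.02 [320.7251 238.838 ]
w3 0.011 0.03 [320.4606 247.9214]
w3 0.011 0.04 [320.1611 258.207 ]
scene tip on plane x:  [array([ 0.48  , -0.0085,  0.0614]), array([ 0.492 , -0.0062,  0.0706])]
scene2 tip:  [array([ 0.513 , -0.0107,  0.0633]), array([ 0.524 , -0.0085,  0.0721])]
```

```bash
python3 - <<'E'
from h import *
np.set_printoptions(precision=4,suppress=True)
s=load("wrist0"); o,d=ray(s,[(229,266),(421,266)])
k=.085/np.linalg.norm(d[0]/-d[0][2]-d[1]/-d[1][2]); P=[o+v/-v[2]*k for v in d]; print(P,"tcp .22 -.5844 .2046")
print(R.from_quat(s["orientation"]).as_matrix()[:,2])
a=load("w4")["img"][:,:,::-1];cv2.imwrite("pics/cw4.png",cv2.resize(a[200:400,200:450],None,fx=3,fy=3))
E
```

```text
[array([ 0.2103, -0.5436,  0.2422]), array([ 0.2402, -0.6232,  0.2422])] tcp .22 -.5844 .2046
[-0.2865 -0.1065 -0.9521]
```

View pics/cw4.png

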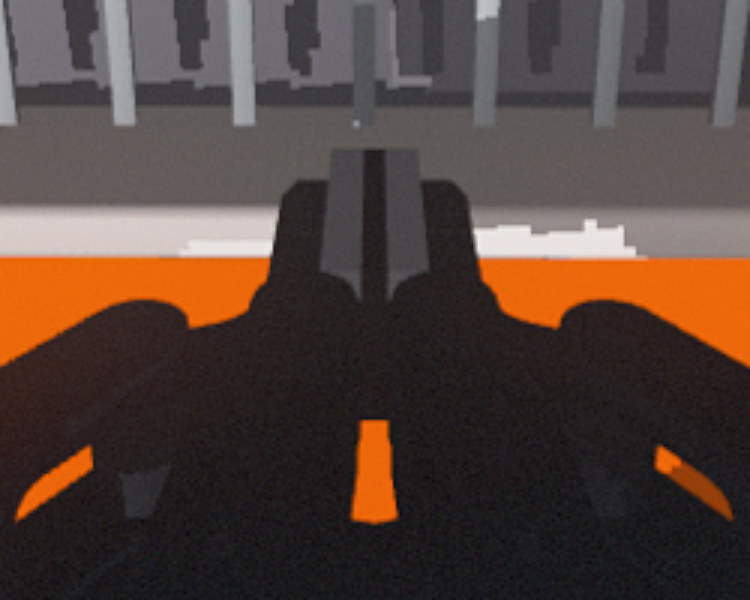

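The rendered fingertips sit about 33 mm higher than the stated TCP geometry implies. The wrist image gives 38 mm when open and the scene image about 30 mm when shut. That explains passing over the panel with zero force. I'll use actual shut tip z ≈ reported z + 25 mm. I'll back off and go lower.

Emit:
move_arm(deltas=[[[0,0.02,-0.003,0],[0,0.045,-0.003,0],[0,0.06,-0.003,0],[0,0.063,0,0],[0,0.063,0.01,0],[0,0.063,0.02,0],[0,0.063,0.025,0],[0,0.063,0.03,0],[0,0.063,0.03,0],[0,0.063,0.03,0]]])

```text
t: 6.88
tcp_pos: [0.4158, -0.0027, 0.0099]
tool_rot: [-0.686, 0.728, 0.003, -0.001]
force: [0.9, -0.5, 0.4]
finger_gap: -0.002
```

```bash
python3 - <<'E'
from h import *
go([.5385,-.0105,.040],-93.5); snap("scene","s5")
a=load("s5")["img"][:,:,::-1];cv2.imwrite("pics/cs5.png",cv2.resize(a[130:240,230:360],None,fx=6,fy=5.4,interpolation=cv2.INTER_CUBIC))
E
```

```text
tool delta mm [   0.5 -122.8  -30.9] turn 0.1 | tcp [ 0.4158 -0.0027  0.0099] yaw -93.36 tilt 0.41 F [ 0.87 -0.53  0.4 ] gap -0.002 t 6.8833
```

View pics/cs5.png

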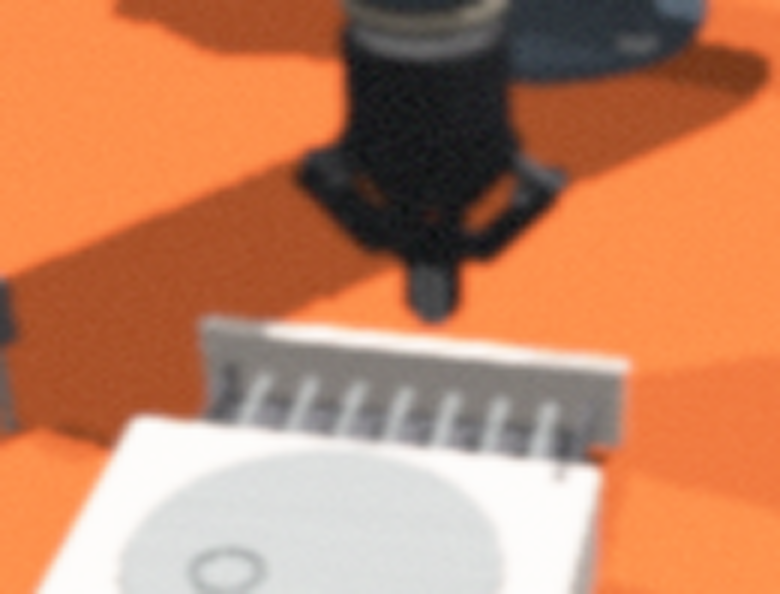

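Emit:
move_arm(deltas=[[[0,-0.005,0.002,0],[0,-0.012,0.004,0],[0,-0.02,0.004,0],[0,-0.027,0.004,0],[0,-0.033,0.004,0],[0,-0.038,0.004,0],[0,-0.043,0.004,0],[0,-0.048,0.004,0],[0,-0.054,0.004,0],[0,-0.06,0.004,0],[0,-0.066,0.004,0],[0,-0.07,0.004,0]]])

```text
t: 7.93
tcp_pos: [0.4866, -0.0068, 0.0057]
tool_rot: [-0.686, 0.728, 0.003, -0.001]
force: [-0.2, 1.2, 1.7]
finger_gap: 0.003
```

```bash
python3 - <<'E'
from h import *
go([.5385,-.0105,.007],-93.5); snap("wrist","w6")
E
```

```text
tool delta mm [  0.6 -52.   -1.6] turn 0.1 | tcp [ 0.4866 -0.0068  0.0057] yaw -93.36 tilt 0.35 F [-0.24  1.22  1.65] gap 0.003 t 7.9333
```

View pics/w6.png

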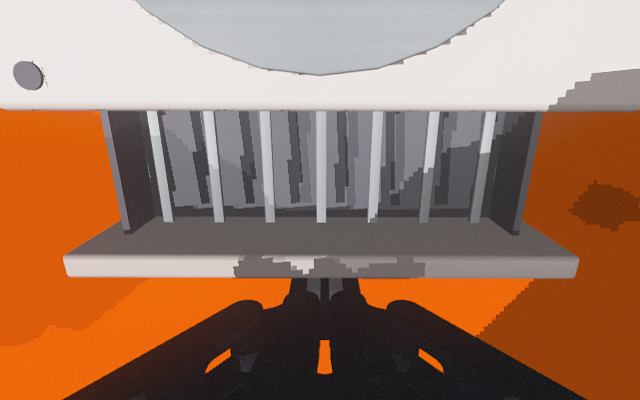

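```bash
python3 - <<'E'
from h import *
np.set_printoptions(precision=4,suppress=True)
s=load("w6"); print(onz(s,[(65,254),(578,256),(320,256)],.062),onz(s,[(66,277),(577,277),(320,277)],.062),onz(s,[(320,109)],.07))
E
```

```text
[[ 0.5134  0.0881  0.062 ]
 [ 0.5014 -0.1043  0.062 ]
 [ 0.507  -0.0076  0.062 ]] [[ 0.5037  0.0907  0.062 ]
 [ 0.4923 -0.1055  0.062 ]
 [ 0.4981 -0.007   0.062 ]] [[ 0.5605 -0.0111  0.07  ]]
```

The drawer moves with the fingers and is now about 52 mm open. I'll continue, slowly through the detent.

Emit:
move_arm(deltas=[[[0,-0.004,0,0],[0,-0.01,0,0],[0,-0.016,0,0],[0,-0.022,0,0],[0,-0.027,0,0],[0,-0.032,0,0],[0,-0.036,0,0],[0,-0.039,0,0],[0,-0.041,0,0],[0,-0.042,0,0],[0,-0.043,0,0],[0,-0.044,0,0],[0,-0.045,0,0],[0,-0.046,0,0],[0,-0.047,0,0],[0,-0.048,0,0],[0,-0.049,0,0],[0,-0.05,0,0],[0,-0.051,0,0],[0,-0.051,0,0]]])

```text
t: 9.65
tcp_pos: [0.5393, -0.0101, 0.0055]
tool_rot: [-0.686, 0.728, 0.002, 0.0]
force: [-1.8, 0.2, 0.4]
finger_gap: -0.003
```

```bash
python3 - <<'E'
from h import *
go([.5385,-.0105,.007],-93.5); snap("wrist","w7")
E
```

```text
tool delta mm [ 0.4  0.7 -1.5] turn 0.1 | tcp [ 0.5393 -0.0101  0.0055] yaw -93.36 tilt 0.21 F [-1.77  0.22  0.39] gap -0.003 t 9.65
```

View pics/w7.png

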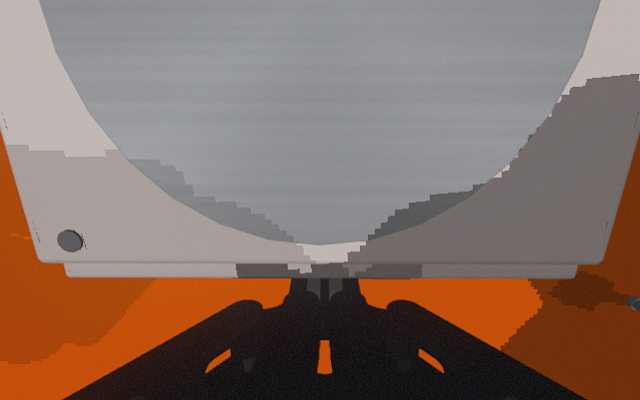

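Emit:
move_arm(deltas=[[[0,-0.001,0,0],[0,-0.002,0,0],[0,-0.003,0,0],[0,-0.003,0,0],[0,-0.003,0,0]]])

```text
t: 10.12
tcp_pos: [0.539, -0.01, 0.0054]
tool_rot: [-0.686, 0.727, 0.004, -0.002]
force: [-7.6, -1.7, 5.8]
finger_gap: -0.002
```

```bash
python3 - <<'E'
from h import *
np.set_printoptions(precision=4,suppress=True)
go([.5385,-.0105,.007],-93.5); s=snap("wrist","w8")
print(onz(s,[(320,262)],.07),onz(s,[(320,277)],.062))
E
```

```text
tool delta mm [ 0.5  0.5 -1.6] turn 0.2 | tcp [ 0.539  -0.01    0.0054] yaw -93.33 tilt 0.55 F [-7.57 -1.68  5.8 ] gap -0.002 t 10.1167
[[ 0.5616 -0.011   0.07  ]] [[ 0.5509 -0.0102  0.062 ]]
```

View pics/w8.png

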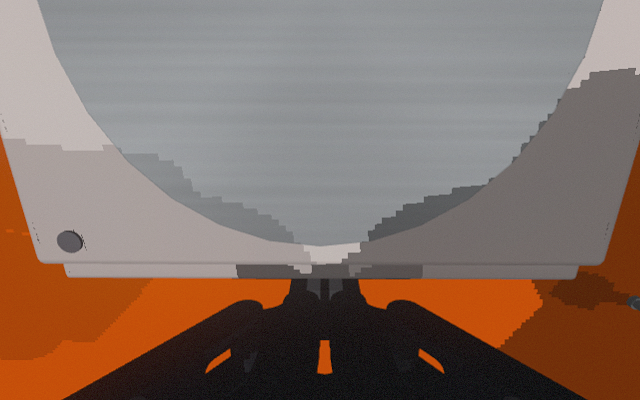

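The drawer is at its hard stop. Force builds with no motion, and the face measures x = 0.5509 against an expected 0.5505. Retreating to look at the probe.

Emit:
move_arm(deltas=[[[0,0.01,0,0],[0,0.04,-0.01,0],[0,0.075,-0.03,0],[0,0.1,-0.06,0],[0.01,0.115,-0.1,0],[0.03,0.123,-0.135,0],[0.06,0.123,-0.17,0],[0.09,0.123,-0.2,0],[0.125,0.123,-0.215,0],[0.16,0.123,-0.215,0],[0.195,0.123,-0.215,0],[0.23,0.123,-0.215,0],[0.26,0.123,-0.215,0],[0.278,0.123,-0.215,0],[0.278,0.123,-0.215,0],[0.278,0.123,-0.215,0]]], gripper=1)

```text
t: 11.5
tcp_pos: [0.4025, -0.2825, 0.2208]
tool_rot: [-0.685, 0.728, 0.003, -0.002]
force: [-0.1, 0.6, 0.2]
finger_gap: 1.001
```

```bash
python3 - <<'E'
from h import *
np.set_printoptions(precision=4,suppress=True)
go([.475,-.281,.2],-93.5); s=snap("wrist","w9"); t=snap("top","t9"); print(s["origin"])
print(onz(load("top0"),[(463.1,245.3)],.135), proj(s,[[.475,-.281,.135]]))
E
```

```text
tool delta mm [ -5.8 -72.4  20.3] turn 0.0 | tcp [ 0.4025 -0.2825  0.2208] yaw -93.45 tilt 0.44 F [-0.14  0.62  0.2 ] gap 1.001 t 11.5
[ 0.4812 -0.2884  0.3895]
[[ 0.4736 -0.282   0.135 ]] [[314.9622 102.005 ]]
```

View pics/w9.png

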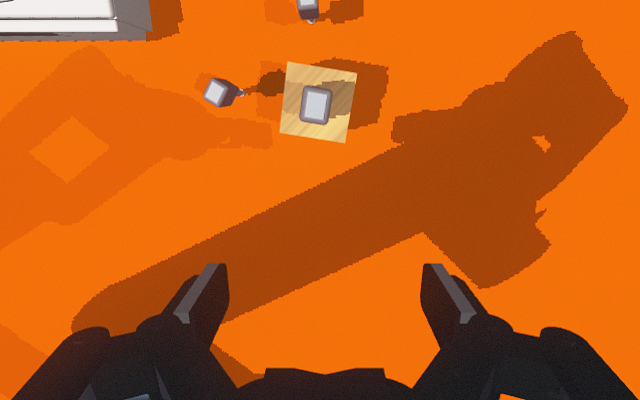

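View pics/t9.png

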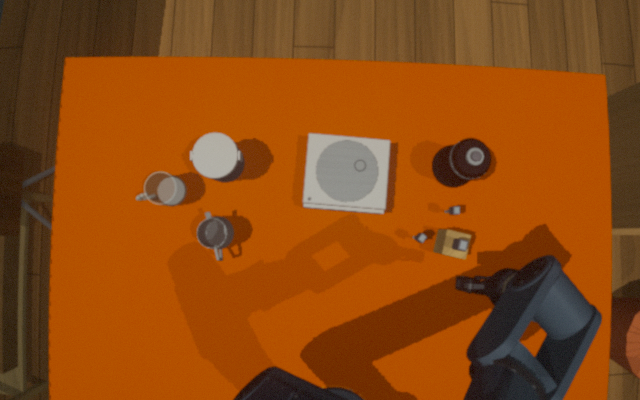

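The top view shows the drawer shut (front at row ~210). The wrist view shows the probe's handle at (316,105) on the stand, slightly rotated.

```bash
python3 - <<'E'
from h import *
np.set_printoptions(precision=4,suppress=True)
s=load("w9"); hsv=cv2.cvtColor(s["img"],cv2.COLOR_RGB2HSV)
m=((hsv[...,1]<75)).astype(np.uint8); m[:,:270]=0;m[:,370:]=0;m[:70]=0;m[150:]=0
cs,_=cv2.findContours(m,cv2.RETR_EXTERNAL,cv2.CHAIN_APPROX_NONE); c=max(cs,key=cv2.contourArea)
r=cv2.minAreaRect(c); print(r)
P=onz(s,cv2.boxPoints(r),.135)[:,:2]; print(P,P.mean(0)); e=np.diff(np.r_[P,P[:1]],axis=0); print(np.linalg.norm(e,axis=1),np.degrees(np.arctan2(e[:,1],e[:,0])))
st=onz(s,[(287,62),(357,75),(346,143),(280,131)],.085)[:,:2]; print(st.mean(0)); e=np.diff(np.r_[st,st[:1]],axis=0);print(np.linalg.norm(e,axis=1),np.degrees(np.arctan2(e[:,1],e[:,0])))
cv2.imwrite("pics/cw9.png",cv2.resize(s["img"][50:160,180:380,::-1],None,fx=4,fy=4))
E
```

```text
((315.0270080566406, 104.83782958984375), (29.263019561767578, 35.51017761230469), 9.462322235107422)
[[ 0.463  -0.2673]
 [ 0.4873 -0.2736]
 [ 0.4827 -0.2942]
 [ 0.4582 -0.2885]] [ 0.4728 -0.2809]
[0.0251 0.0211 0.0252 0.0218] [ -14.5585 -102.4392  166.9813   77.2755]
[ 0.4721 -0.2817]
[0.0604 0.0585 0.0606 0.0581] [-103.2813  168.4348   76.3188  -11.6929]
```

View pics/cw9.png

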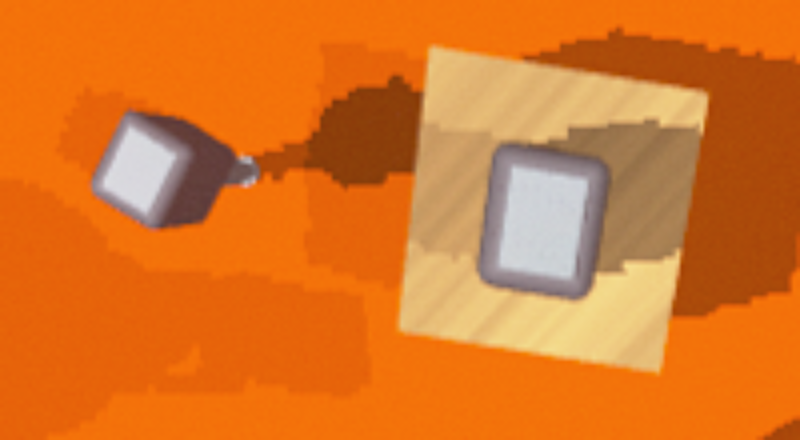

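```bash
python3 - <<'E'
from h import *
np.set_printoptions(precision=4,suppress=True)
s=load("w9"); print("decoy foot",onz(s,[(243,92)],0.0),"handle top",onz(s,[(215,91)],.10))
go([.4728,-.2812,.15],-103)
E
```

```text
decoy foot [[ 0.4872 -0.1979  0.    ]] handle top [[ 0.4878 -0.1982  0.1   ]]
tool delta mm [ -3.  -71.3  70. ] turn 9.7 | tcp [ 0.4021 -0.2803  0.2206] yaw -93.31 tilt 0.54 F [-0.55  0.94  0.  ] gap 0.999 t 11.6
```

Emit:
move_arm(deltas=[[[0,-0.015,0,3],[0,-0.035,0,6],[-0.001,-0.055,0.01,9.7],[-0.003,-0.071,0.03,9.7],[-0.003,-0.071,0.045,9.7],[-0.003,-0.071,0.05,9.7],[-0.003,-0.071,0.05,9.7],[-0.003,-0.071,0.05,9.7]]], gripper=0.6)

```text
t: 12.27
tcp_pos: [0.4726, -0.2803, 0.1702]
tool_rot: [-0.623, 0.782, 0.004, -0.002]
force: [0.4, -0.4, -0.2]
finger_gap: 0.597
```

```bash
python3 - <<'E'
from h import *
go([.4728,-.2812,.068],-103); snap("wrist","w10"); snap("scene","s10")
a=load("s10")["img"][:,:,::-1];cv2.imwrite("pics/cs10.png",cv2.resize(a[80:240,130:290],None,fx=4,fy=3.7,interpolation=cv2.INTER_CUBIC))
E
```

```text
tool delta mm [  1.1  -1.4 102.2] turn 0.0 | tcp [ 0.4726 -0.2803  0.1702] yaw -102.95 tilt 0.57 F [ 0.35 -0.38 -0.25] gap 0.597 t 12.2667
```

View pics/w10.png

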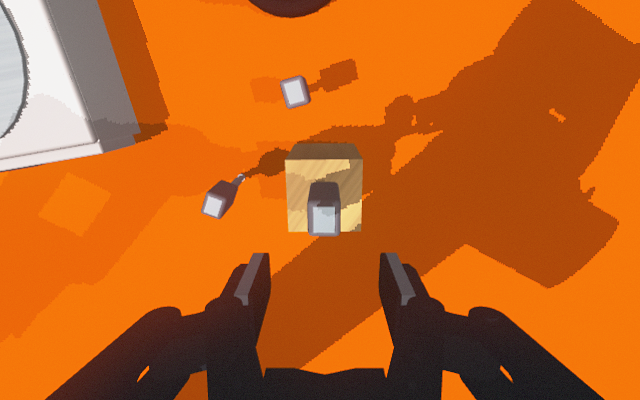

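View pics/cs10.png

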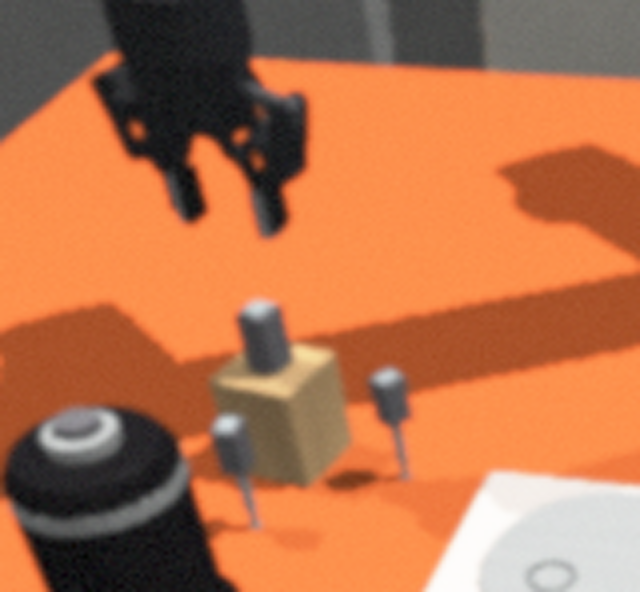

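Handle (324,222) is centred between the pads (cols 270/380, middle 325). I'll descend partway, then check.

Emit:
move_arm(deltas=[[[0.001,-0.001,0.01,0],[0.001,-0.001,0.025,0],[0.001,-0.001,0.04,0],[0.001,-0.001,0.055,0],[0.001,-0.001,0.06,0],[0.001,-0.001,0.06,0],[0.001,-0.001,0.06,0]]])

```text
t: 12.95
tcp_pos: [0.4734, -0.2826, 0.1113]
tool_rot: [-0.622, 0.783, 0.003, -0.002]
force: [1.1, 0.2, -0.4]
finger_gap: 0.599
```

```bash
python3 - <<'E'
from h import *
go([.4728,-.2812,.068],-103); snap("wrist","w11"); snap("scene","s11")
a=load("s11")["img"][:,:,::-1];cv2.imwrite("pics/cs11.png",cv2.resize(a[80:240,130:290],None,fx=4,fy=3.7,interpolation=cv2.INTER_CUBIC))
E
```

```text
tool delta mm [-1.2  0.6 43.3] turn -0.0 | tcp [ 0.4734 -0.2826  0.1113] yaw -103.01 tilt 0.42 F [ 1.07  0.23 -0.41] gap 0.599 t 12.95
```

View pics/w11.png

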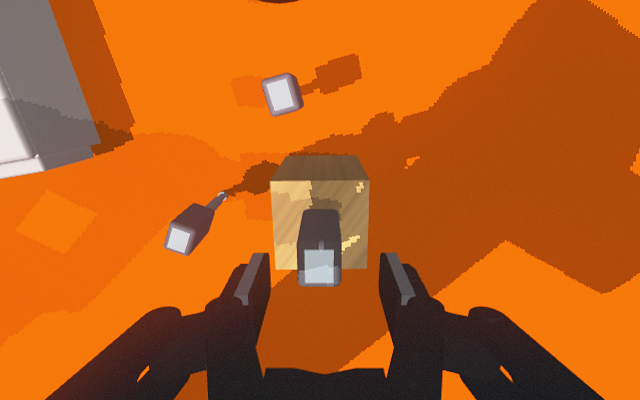

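View pics/cs11.png

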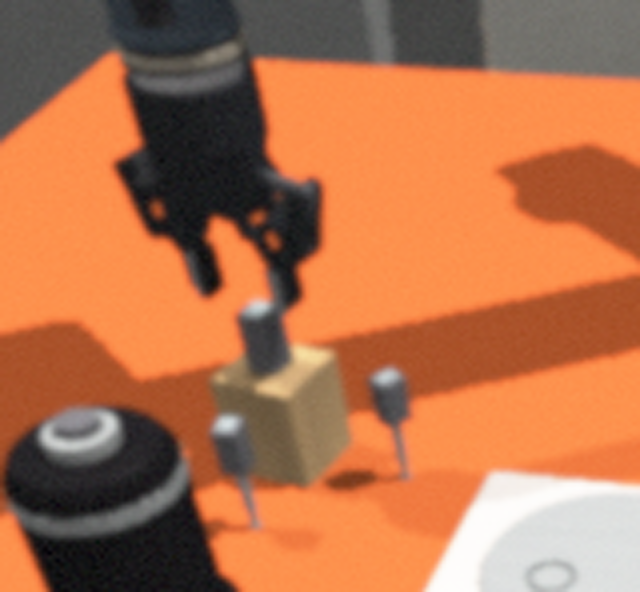

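Emit:
move_arm(deltas=[[[-0.002,0,0.01,0],[-0.002,0,0.022,0],[-0.002,0,0.034,0],[-0.002,0,0.042,0],[-0.002,0,0.043,0],[-0.002,0,0.043,0],[-0.002,0,0.043,0]]])

```text
t: 13.63
tcp_pos: [0.4744, -0.2812, 0.0693]
tool_rot: [-0.622, 0.783, 0.002, -0.002]
force: [-1.0, 0.5, -0.3]
finger_gap: 0.597
```

```bash
python3 - <<'E'
from h import *
go([.4728,-.2812,.068],-103); snap("wrist","w12"); snap("scene","s12")
a=load("s12")["img"][:,:,::-1];cv2.imwrite("pics/cs12.png",cv2.resize(a[120:220,160:260],None,fx=6,fy=5.8,interpolation=cv2.INTER_CUBIC))
E
```

```text
tool delta mm [0.4 1.5 1.3] turn -0.0 | tcp [ 0.4744 -0.2812  0.0693] yaw -103.0 tilt 0.3 F [-1.04  0.46 -0.28] gap 0.597 t 13.6333
```

View pics/w12.png

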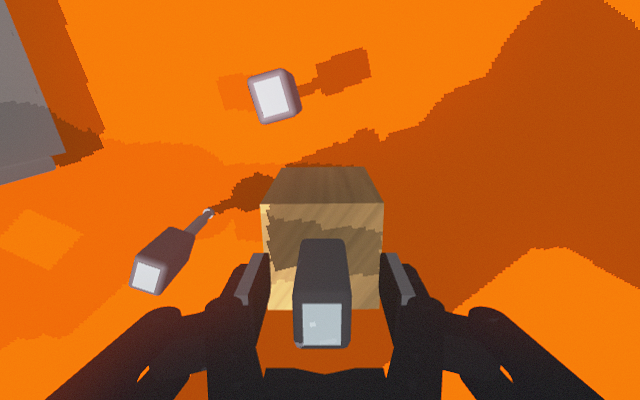

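View pics/cs12.png

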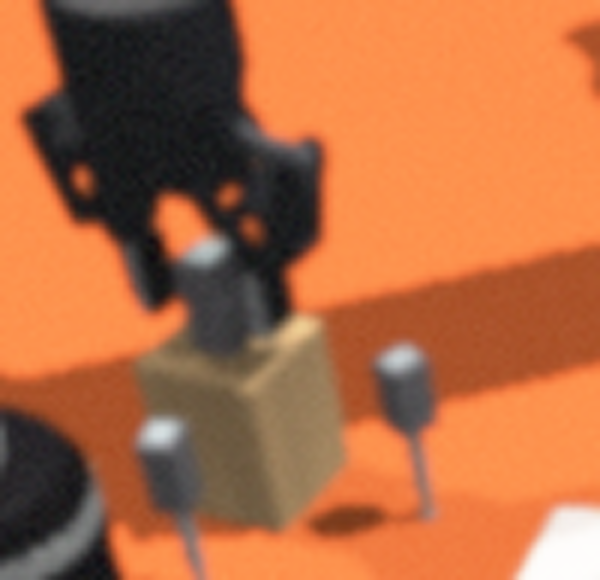

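Emit:
move_arm(deltas=[[[-0.001,0.001,0,0],[-0.001,0.001,0,0],[-0.001,0.001,0,0],[-0.001,0.001,0,0],[-0.001,0.001,0,0],[-0.001,0.001,0,0],[-0.001,0.001,0,0],[-0.001,0.001,0,0]]], gripper=0, squeeze=45)

```text
t: 14.4
tcp_pos: [0.474, -0.2802, 0.0701]
tool_rot: [-0.622, 0.783, 0.001, -0.002]
force: [0.1, 1.3, 5.7]
finger_gap: 0.25
```

```bash
python3 - <<'E'
from h import *
go([.4728,-.2812,.068],-103); snap("wrist","w13")
E
```

```text
tool delta mm [1.2 1.  2.1] turn -0.0 | tcp [ 0.474  -0.2802  0.0701] yaw -103.01 tilt 0.24 F [0.11 1.28 5.72] gap 0.25 t 14.4
```

View pics/w13.png

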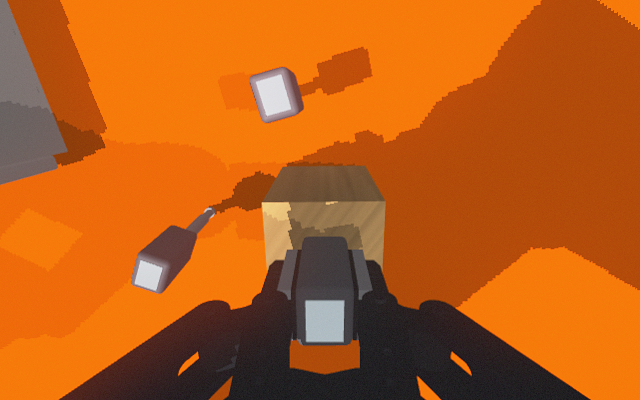

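The grip is on (gap 0.25 ≈ 21 mm against the 22 mm handle). Lifting straight up.

Emit:
move_arm(deltas=[[[0,0,-0.005,0],[0,0,-0.015,0],[0,0,-0.03,0],[0,0,-0.045,0],[0,0,-0.06,0],[0,0,-0.075,0],[0,0,-0.09,0],[0,0,-0.105,0],[0,0,-0.115,0],[0,0,-0.12,0],[0,0,-0.12,0],[0,0,-0.12,0]]])

```text
t: 15.45
tcp_pos: [0.4743, -0.28, 0.1899]
tool_rot: [-0.622, 0.783, 0.001, -0.002]
force: [0.3, 0.4, -0.5]
finger_gap: 0.254
```

```bash
python3 - <<'E'
from h import *
go([.6584,-.0477,.2],-93.5); snap("scene","s14");snap("wrist","w14")
a=load("s14")["img"][:,:,::-1];cv2.imwrite("pics/cs14.png",cv2.resize(a[80:220,150:290],None,fx=5,fy=4.2,interpolation=cv2.INTER_CUBIC))
E
```

```text
tool delta mm [-267.8 -127.1  -10.8] turn -9.5 | tcp [ 0.4743 -0.28    0.1899] yaw -103.0 tilt 0.26 F [ 0.33  0.37 -0.51] gap 0.254 t 15.45
```

View pics/cs14.png

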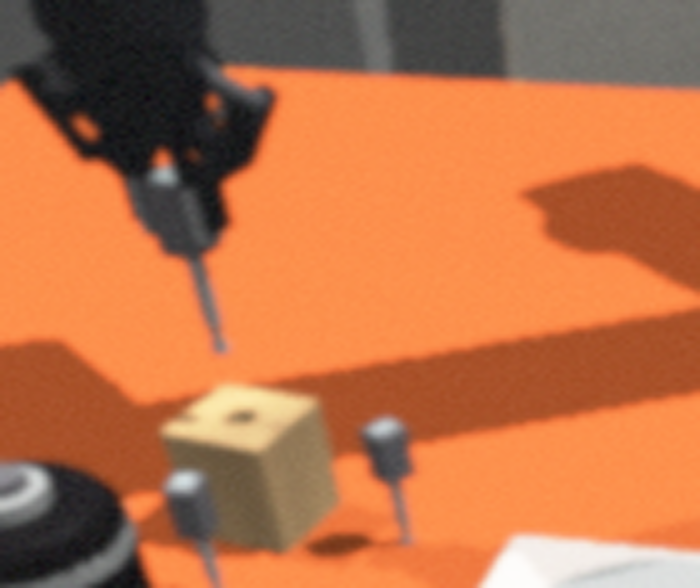

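View pics/w14.png

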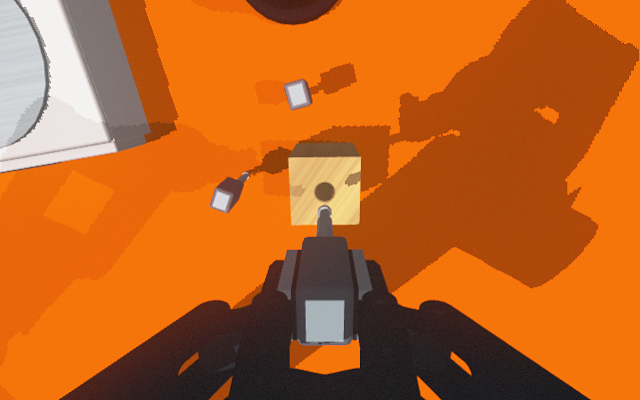

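The thermometer is out of the stand. The foot is at wrist (324,212) and scene (194,163). Triangulating the foot and checking tilt.

```bash
cat >> h.py <<'E'
def tri(s1,u1,s2,u2):
    o1,d1=ray(s1,[u1]);o2,d2=ray(s2,[u2]);d1=d1[0]/np.linalg.norm(d1);d2=d2[0]/np.linalg.norm(d2)
    A=np.c_[d1,-d2]; k=np.linalg.lstsq(A,o2-o1,rcond=None)[0]; a=o1+k[0]*d1;b=o2+k[1]*d2; return (a+b)/2,np.linalg.norm(a-b)
E
python3 - <<'E'
from h import *
np.set_printoptions(precision=4,suppress=True)
w=load("w14");s=load("s14")
print(tri(w,(324,212),s,(150+220/5-.5,80+350/4.2-.5)))
print(tri(w,(324,320),s,(150+163/5-.5,80+174/4.2-.5)))
print("foot by z",onz(w,[(324,212)],.135),"hole",onz(w,[(324.5,192)],.085))
cv2.imwrite("pics/cw14.png",cv2.resize(w["img"][180:360,250:400,::-1],None,fx=4,fy=3.3))
print(proj(w,[[.4743,-.28,.135],[.4743,-.28,.255]]))
E
```

```text
(array([ 0.473 , -0.2814,  0.1351]), np.float64(0.002650518465556156))
(array([ 0.477 , -0.2823,  0.2578]), np.float64(0.0038616427850023225))
foot by z [[ 0.4721 -0.2804  0.135 ]] hole [[ 0.4721 -0.2809  0.085 ]]
[[322.7651 209.2366]
 [321.872  317.1136]]
```

View pics/cw14.png

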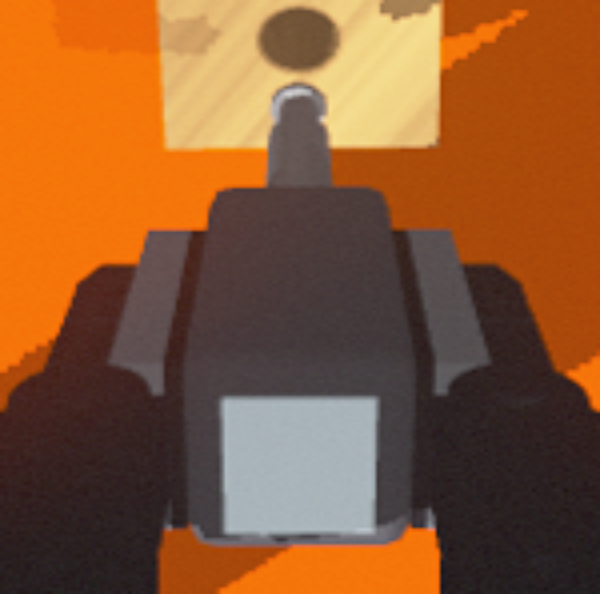

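```bash
python3 - <<'E'
from h import *
print(onz(load("top0"),[(456.5,209.6)],.09),onz(load("top0"),[(452,180)],.0))
go([.661,-.047,.19],-103)
E
```

```text
[[ 0.55701974 -0.28018706  0.09      ]] [[ 0.63786408 -0.29664558  0.        ]]
tool delta mm [-268.9 -129.9   -1.6] turn -0.0 | tcp [ 0.4739 -0.2797  0.1892] yaw -103.01 tilt 0.34 F [-0.14 -0.11  0.16] gap 0.252 t 15.55
```

Emit:
move_arm(deltas=[[[-0.01,-0.003,0,0],[-0.03,-0.01,-0.002,0],[-0.055,-0.02,-0.002,0],[-0.08,-0.03,-0.002,0],[-0.105,-0.042,-0.002,0],[-0.13,-0.055,-0.002,0],[-0.155,-0.068,-0.002,0],[-0.18,-0.08,-0.002,0],[-0.205,-0.093,-0.002,0],[-0.23,-0.107,-0.002,0],[-0.25,-0.119,-0.002,0],[-0.263,-0.127,-0.002,0],[-0.269,-0.13,-0.002,0],[-0.269,-0.13,-0.002,0],[-0.269,-0.13,-0.002,0],[-0.269,-0.13,-0.002,0]]])

```text
t: 16.88
tcp_pos: [0.6601, -0.0474, 0.19]
tool_rot: [-0.622, 0.783, 0.003, -0.003]
force: [0.3, 0.3, -0.8]
finger_gap: 0.254
```

```bash
python3 - <<'E'
from h import *
go([.661,-.047,.15],-103); snap("scene","s15");snap("wrist","w15");snap("top","t15")
a=load("s15")["img"][:,:,::-1];cv2.imwrite("pics/cs15.png",cv2.resize(a[130:290,210:350],None,fx=5,fy=3.7,interpolation=cv2.INTER_CUBIC))
E
```

```text
tool delta mm [-0.6 -1.1 40. ] turn -0.0 | tcp [ 0.6601 -0.0474  0.19  ] yaw -103.04 tilt 0.43 F [ 0.32  0.29 -0.76] gap 0.254 t 16.8833
```

View pics/cs15.png

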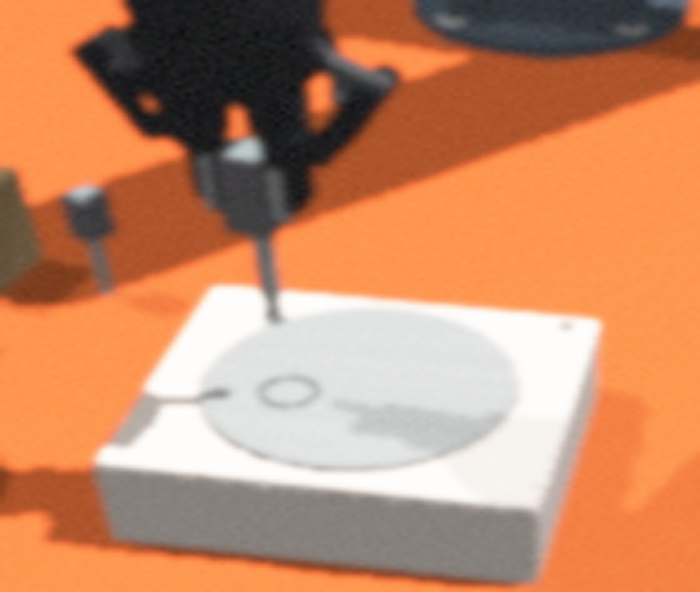

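View pics/w15.png

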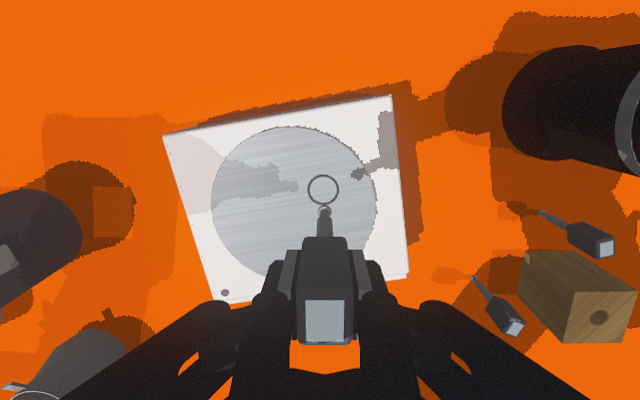

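```bash
python3 - <<'E'
from h import *
np.set_printoptions(precision=4,suppress=True)
w=load("w15");s=load("s15")
im=w["img"]; cv2.imwrite("pics/cw15.png",cv2.resize(im[160:260,270:380,::-1],None,fx=6,fy=6))
print("ring",onz(w,[(323,189.5)],.074),"scene ring",onz(s,[(210+289/5-.5,130+391/3.7-.5)],.074))
print("foot",onz(w,[(324.5,212)],.135),tri(w,(324.5,212),s,(210+275/5-.5,130+319/3.7-.5)))
go([.661,-.047,.15],-103)
E
```

```text
ring [[ 0.6573 -0.0472  0.074 ]] scene ring [[ 0.6588 -0.0474  0.074 ]]
foot [[ 0.6578 -0.0485  0.135 ]] (array([ 0.6571, -0.0488,  0.132 ]), np.float64(0.0012250566957314219))
tool delta mm [-0.9 -0.6 40.5] turn -0.1 | tcp [ 0.6605 -0.0478  0.1905] yaw -103.09 tilt 0.36 F [ 0.23  0.16 -0.63] gap 0.247 t 17.0333
```

View pics/cw15.png

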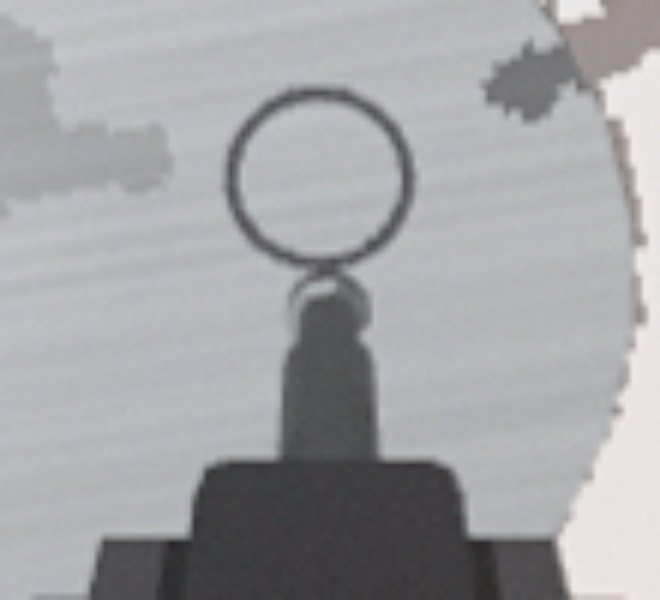

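The foot (325,212) is within about 1.5 mm of the ring's centre in plan. Descending to just above the plate.

Emit:
move_arm(deltas=[[[-0.001,0,0.006,0],[-0.001,0,0.014,0],[-0.001,0,0.024,0],[-0.001,0,0.033,0],[-0.001,0,0.041,0],[-0.001,0,0.047,0],[-0.001,0,0.051,0],[-0.001,0,0.053,0],[-0.001,0,0.053,0],[-0.001,0,0.053,0]]])

```text
t: 17.87
tcp_pos: [0.6607, -0.0468, 0.1377]
tool_rot: [-0.622, 0.783, 0.002, -0.002]
force: [-0.5, -0.6, -0.9]
finger_gap: 0.254
```

```bash
python3 - <<'E'
from h import *
np.set_printoptions(precision=4,suppress=True)
go([.661,-.047,.128],-103); snap("scene","s16");snap("wrist","w16")
a=load("s16")["img"][:,:,::-1];cv2.imwrite("pics/cs16.png",cv2.resize(a[180:260,230:330],None,fx=8,fy=7.4,interpolation=cv2.INTER_CUBIC))
cv2.imwrite("pics/cw16.png",cv2.resize(load("w16")["img"][160:260,270:380,::-1],None,fx=6,fy=6))
E
```

```text
tool delta mm [ 0.1 -0.4  9.7] turn -0.1 | tcp [ 0.6607 -0.0468  0.1377] yaw -103.09 tilt 0.33 F [-0.53 -0.61 -0.94] gap 0.254 t 17.8667
```

View pics/cs16.png

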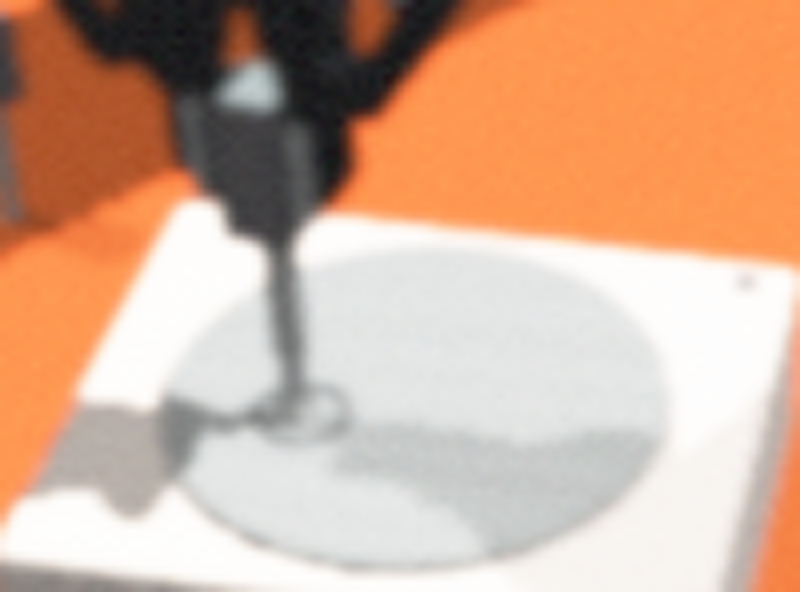

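View pics/cw16.png

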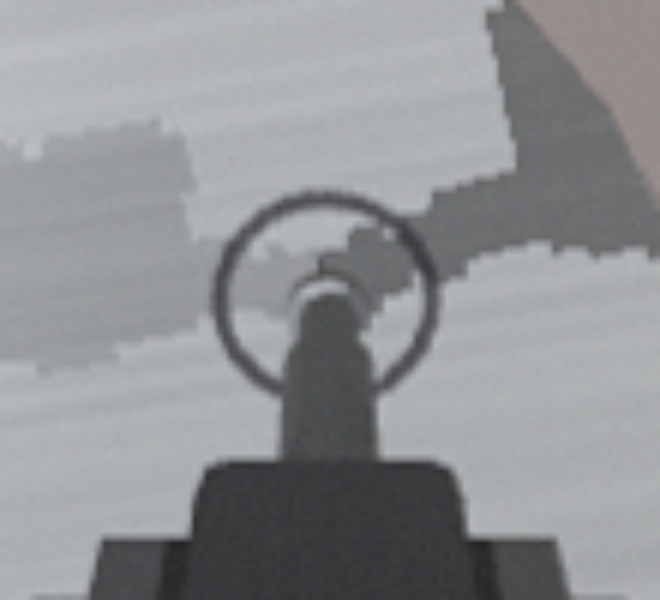

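Emit:
move_arm(deltas=[[[0,0,0.002,0],[0,0,0.004,0],[0,0,0.006,0],[0,0,0.008,0],[0,0,0.009,0],[0,0,0.01,0],[0,0,0.01,0],[0,0,0.01,0]]])

```text
t: 18.63
tcp_pos: [0.6607, -0.0468, 0.1281]
tool_rot: [-0.622, 0.783, 0.002, -0.002]
force: [-0.7, 0.9, 0.6]
finger_gap: 0.251
```

```bash
python3 - <<'E'
from h import *
np.set_printoptions(precision=4,suppress=True)
go([.661,-.047,.125],-103); snap("scene","s17")
F=[]
for i in range(6):
    manip.snapshot("wrist"); F.append(manip.sense()["force"])
print(np.mean(F,0),np.std(F,0)); snap("wrist","w17"); go([.661,-.047,.125],-103)
a=load("s17")["img"][:,:,::-1];cv2.imwrite("pics/cs17.png",cv2.resize(a[180:260,230:330],None,fx=8,fy=7.4,interpolation=cv2.INTER_CUBIC))
cv2.imwrite("pics/cw17.png",cv2.resize(load("w17")["img"][160:260,270:380,::-1],None,fx=6,fy=6))
E
```

```text
tool delta mm [ 0.1 -0.3  3.1] turn -0.1 | tcp [ 0.6607 -0.0468  0.1281] yaw -103.09 tilt 0.31 F [-0.73  0.92  0.61] gap 0.251 t 18.6333
[-0.5758  0.2403  0.5956] [0.4299 0.6378 0.3474]
tool delta mm [ 0.1 -0.3  3.1] turn -0.1 | tcp [ 0.6607 -0.0468  0.1281] yaw -103.09 tilt 0.3 F [-0.61  0.63  0.66] gap 0.249 t 19.0333
```

View pics/cs17.png

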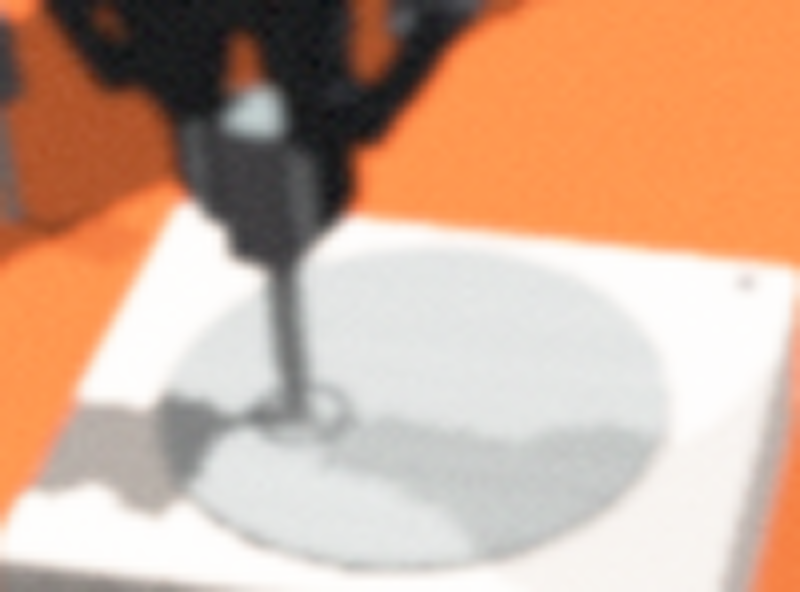

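View pics/cw17.png

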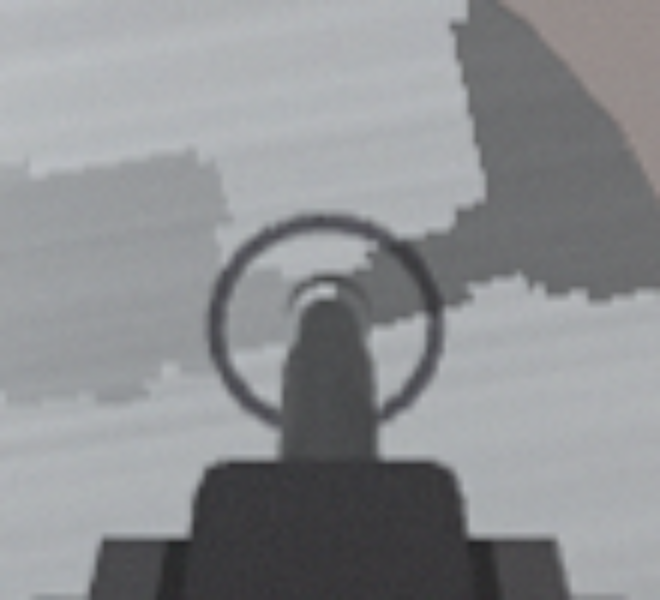

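Foot is about 1.6 mm off ring centre, just at contact (Fz rose about 1.5 N). Pressing in gradually with a small centring shift.

Emit:
move_arm(deltas=[[[0,0.001,0,0],[0,0.001,0.001,0],[0,0.001,0.002,0],[0,0.001,0.003,0],[0,0.001,0.003,0],[0,0.001,0.003,0]]])

```text
t: 19.53
tcp_pos: [0.6603, -0.0468, 0.1253]
tool_rot: [-0.622, 0.783, 0.002, -0.001]
force: [0.3, 0.6, 2.1]
finger_gap: 0.251
```

```bash
python3 - <<'E'
from h import *
np.set_printoptions(precision=4,suppress=True)
F=[]
for i in range(8):
    manip.snapshot("wrist"); F.append(manip.sense()["force"])
print(np.mean(F,0),np.std(F,0)); snap("wrist","w18"); go([.661,-.047,.125],-103)
cv2.imwrite("pics/cw18.png",cv2.resize(load("w18")["img"][160:260,270:380,::-1],None,fx=6,fy=6))
E
```

```text
[ 1.3234 -0.3364  1.0941] [0.4473 0.5852 0.3751]
tool delta mm [ 0.1 -1.1  0.2] turn -0.1 | tcp [ 0.66   -0.0466  0.1252] yaw -103.08 tilt 0.27 F [ 0.94 -0.14  0.3 ] gap 0.253 t 19.9833
```

View pics/cw18.png

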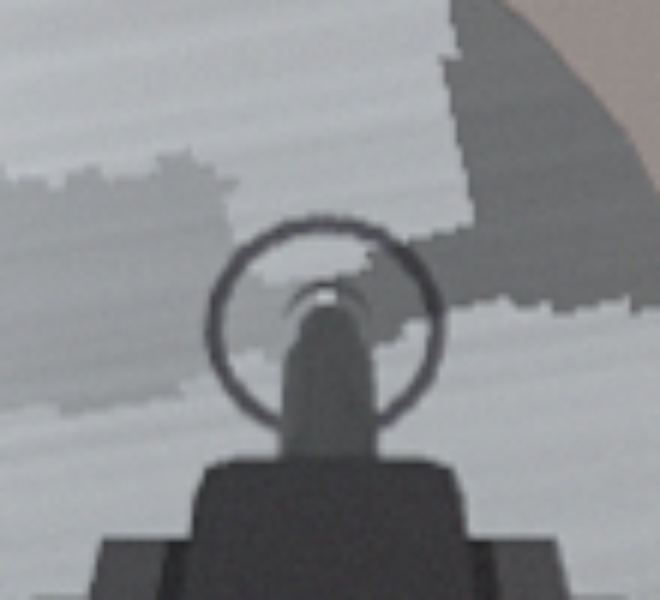

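The foot's rim has moved about 1 px up the stem, so it is roughly 2–2.5 mm in. That puts contact at reported z ≈ 0.128. I'll go 3 mm more to half-in.

Emit:
move_arm(deltas=[[[0,0,0.001,0],[0,0,0.002,0],[0,0,0.003,0],[0,0,0.003,0],[0,0,0.003,0],[0,0,0.003,0]]])

```text
t: 20.48
tcp_pos: [0.66, -0.0467, 0.1223]
tool_rot: [-0.622, 0.783, 0.002, -0.002]
force: [0.7, -0.6, 3.3]
finger_gap: 0.25
```

```bash
python3 - <<'E'
from h import *
np.set_printoptions(precision=4,suppress=True)
F=[]
for i in range(16):
    manip.snapshot("wrist"); F.append(manip.sense()["force"])
print(np.mean(F,0),np.std(F,0)); w=snap("wrist","w19");snap("scene","s19");snap("top","t19"); go([.661,-.047,.122],-103)
for z in(.055,.052,.049,.046,.043): 
    st=manip.sense(); r=R.from_quat(st["tool_rot"]); print(z,proj(w,[st["tcp_pos"]+[-.002-.0+.005*.97,-.0006-.005*.22,-z]]))
cv2.imwrite("pics/cw19.png",cv2.resize(load("w19")["img"][160:260,270:380,::-1],None,fx=6,fy=6))
a=load("s19")["img"][:,:,::-1];cv2.imwrite("pics/cs19.png",cv2.resize(a[180:260,230:330],None,fx=8,fy=7.4,interpolation=cv2.INTER_CUBIC))
E
```

```text
[ 0.99   -0.2069  2.3998] [0.4163 0.4461 0.5618]
tool delta mm [ 0.1 -1.1  0.2] turn -0.1 | tcp [ 0.66   -0.0467  0.1222] yaw -103.09 tilt 0.26 F [ 0.71 -0.84  2.83] gap 0.245 t 21.4333
0.055 [[323.9892 205.2523]]
0.052 [[323.9921 206.617 ]]
0.049 [[323.9951 208.0154]]
0.046 [[323.9982 209.4489]]
0.043 [[324.0014 210.9188]]
```

View pics/cw19.png

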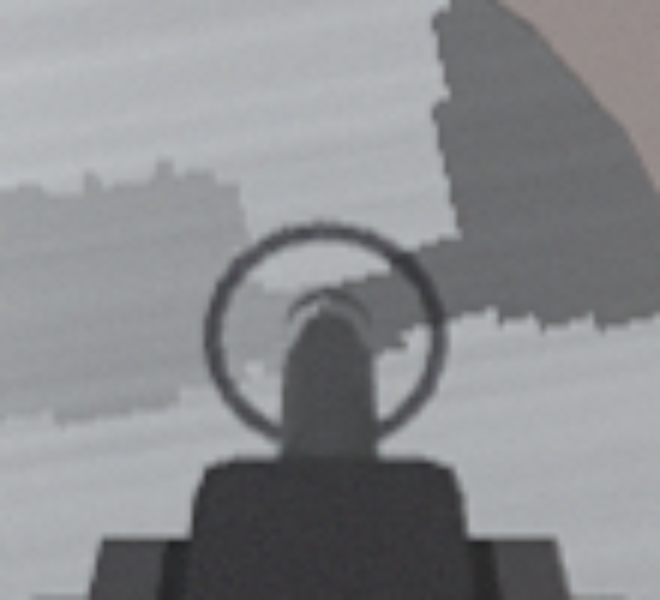

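View pics/cs19.png

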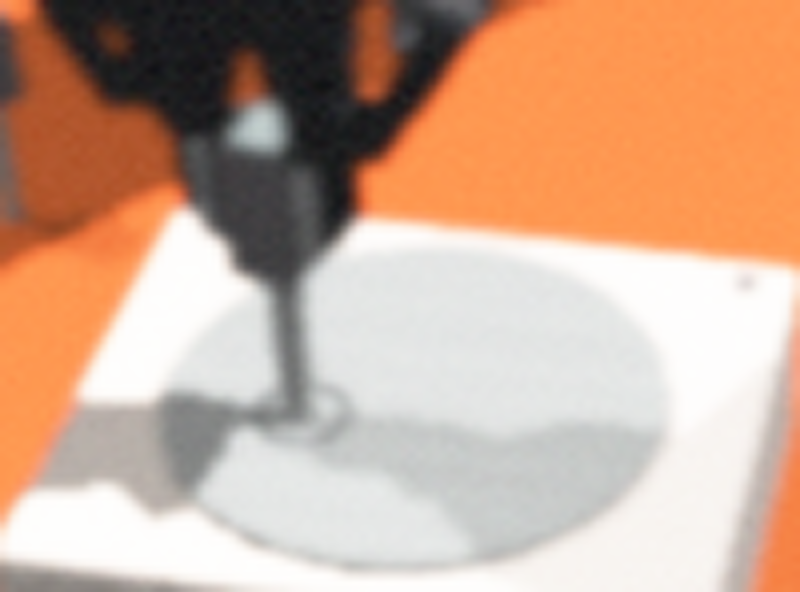

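View pics/t19.png

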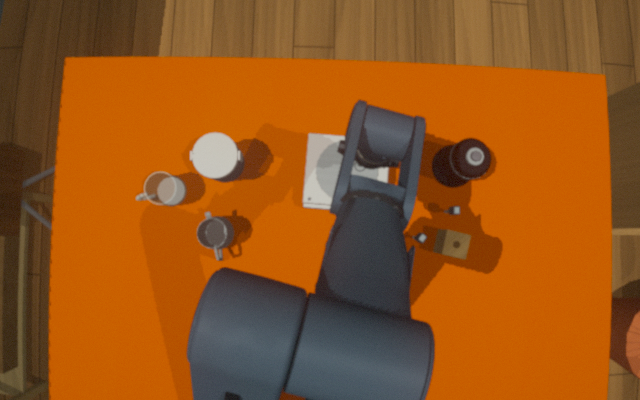

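All checks agree: foot about 5 mm in, Fz ≈ 2.4–3 N, about 1 mm from the ring's centre, and the drawer and bystanders as they should be. Handing in.

```bash
python3 - <<'E'
from h import *
print(manip.sign_off()); go([.66,-.0467,.1222],-103)
E
```

```text
the job is handed in; nothing more can be done
None
the job is handed in; nothing more can be done
```

The drawer is home, and the job was handed in with the gripper holding the thermometer upright and its foot pressed inside the engraved ring. No verdict was reported.

**Last checks, all before hand-in:**
- **Drawer:** it stopped against its hard stop. Pushing further raised the force with no motion, and the face measured x = 0.551 m against an expected 0.5505 m. The later top pictures show it shut.
- **Foot position:** about 1.2 mm from the ring's centre in the wrist picture, with the tool about 0.3° from vertical.
- **Foot depth and force:** pushed in about 5 mm by the picture, or 5–6 mm by height. Mean upward force was about 2.4 N, with baseline drift of up to about 1 N, so roughly 2.5–3 N of pressing.
- **Grip:** finger opening held at 0.25, about 21 mm on the 22 mm handle, with 45 N commanded.
- **Bystanders:** mug, jug and canister look unmoved in the top view.

**What disagreed or failed:**
- The fingertips sit about 33 mm higher than the stated tool geometry implies.
- Because of that, my first two passes at the drawer went over the panel without contact and moved nothing. I measured the offset in the pictures and used it from then on.

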